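# Set out the jeweller's bench from the stack

### The job

Set the jeweller's bench out for the day: take the stack apart and put each piece where it is used - the borax cone upright in the well of the flux dish, the charcoal block lying flat inside its sheet-steel tray, the honeycomb soldering board flat in the middle of the turntable, and the steel bench block centred on its rubber pad, its long side squarely along the pad's. Set every piece down gently, never letting it drop, and leave the stone jar and the wooden ring post standing where they are.

Things in the scene. Friction and masses are not known exactly. Their poses are not given: they have to be found in the camera images.
- borax_cone: Borax cone, a white block 52 mm tall: straight round foot 34 mm in diameter up to 34 mm height, then tapering to a 20 mm flat top. Loose, about 60 g, at first standing on top of the stack. Origin: centre of its underside, z up.
- charcoal_block: Black charcoal soldering block, 68 (x) x 44 (y) x 25 (z) mm, loose, about 50 g; at first it lies on the honeycomb board and carries the borax cone. Origin: centre of its underside.
- honeycomb_board: Honeycomb soldering board, pale ceramic plate with many small holes, 90 (x) x 54 (y) x 13 (z) mm, loose, about 90 g; at first it lies on the steel bench block and carries the charcoal block. Origin: centre of its underside.
- bench_block: Plain steel bench block, 110 (x) x 64 (y) x 13 (z) mm, loose, about 0.72 kg; the bottom of the stack, lying on the bench. Each piece of the stack is smaller than the one below, and all lie with their long sides nearly parallel, within about 0.13 rad of the one below. Origin: centre of its underside.
- flux_dish: Round white ceramic flux dish, fixed: about 88 mm across, 18 mm high, with a flat round well about 70 mm across whose floor is 6 mm above the bench. Origin: centre of its underside on the bench.
- charcoal_tray: Tray for the charcoal block, sheet steel, fixed: outside 86 (x) x 62 (y) mm, upright rim 10 mm high and 2 mm thick, inner floor 82 x 58 mm at 2 mm above the bench; a small wire loop sticks out 35 mm from its +x end, no higher than 12 mm. Origin: centre of its underside on the bench.
- turntable: Soldering turntable: a round flat disc 150 mm in diameter with a grey top, 45.7 mm above the bench, on a smaller grey foot. The foot is fixed; the disc turns about its upright axis with slight friction. Origin: on that axis, at bench height.
- rubber_pad: Black rubber pad for the bench block, fixed: 130 (x) x 90 (y) mm, flat top 22 mm above the bench. Origin: centre of its underside on the bench.
- stone_jar: Bystander: clear jar of green stones with a red lid, 39 mm in diameter, 57 mm tall, loose, standing on the bench. Origin: centre of its underside. Leave it alone.
- ring_post: Bystander: slim dark wooden post with a gold ring on it, round foot 42 mm in diameter, 60 mm tall, loose, standing on the bench. Origin: centre of its underside. Leave it alone.

How it is judged:
By the outcome, as a careful person would: the job done as asked, in the order asked, and still so for the second after the job is handed in, with the robot touching nothing.
It also fails if it takes over 125 s, if anything falls off the work surface, if the arm or the gripper's body presses on something with over 40 N, if the wrist force passes 120 N, or if a joint passes its speed limit or range.

### The arm

A 7-joint arm with a two-finger parallel gripper is mounted at the origin on the work surface. World frame = base frame: x ahead of the robot, y to its left, z up, the work surface at z = 0. Lengths are in m, angles in rad, forces in N, time in s.
With the tool pointing down it reaches from about 0.4 to 0.875 m from the base axis. Payload 6.5 kg.
Tool frame: the origin (TCP) lies midway between the tips of the shut fingers; the grasp point (between the pads) lies 19 mm behind it; z points along the fingers, y is the line along which they close (so a half turn about z gives the same grasp; the last joint's range is limited). The gripper opens to 85 mm and grips with 20 to 120 N. Pads are 22 mm wide; open, the fingers measure 114 mm over their backs; the gripper's body (76 mm by 85 mm) begins 54 mm behind the grasp point. The pads swing forward as they close: fully open they stand 13 mm farther back than shut.
Start: joints at [-1.217, 0.536, -0.004, 1.538, 0.003, 1.067, -0.071], TCP at [0.265, 0.594, 0.231] pointing down, gripper open.
Joint ranges: [-2.7, 2.7], [-0.37, 2.16], [-1.27, 1.26], [0.24, 2.4], [-1.31, 4.45], [0.19, 1.91], [-2.76, 2.76]. Speed limits (rad/s): [2.39, 2.39, 3.14, 3.14, 3.14, 3.14, 3.14].

### API

Orientations are given as a unit quaternion [x, y, z, w].
In Python, from rig import env gives the robot as it stands. The module is installed in compiled form; this text tells all that it offers.
- The arm moves only by the tool servo_tool, never from a script. Its argument "targets" is a list of rows, each an object with "travel": the shift along the tool's x, y, z in mm, a list of three; "rot": the turn, a rotation vector about the tool's x, y, z in rad, a list of three; "hand": the gripper command: -1 is fully open, 1 is shut, values between are in proportion. A call has 1 to 10 rows; each row shifts and turns the commanded pose from where the row before left it, along the tool's axes as they then stand; what a row does not reach is not made up. A row lasts 1/8 s, in which the tool goes at most 62.5 mm and 10.7 degrees, less where a joint would pass 70% of its speed; a pose out of reach is approached as far as the arm can. A call is refused whole if a number of a shift passes 62.5 or a number of a turn 0.188, either way. A call with a gripper value outside its range is refused whole. The fingers move at their own pace and stop on an object; "newtons" is the grip in N (left out, the last holds). Time passes only in rows, so rows that do not move let the fingers close. It gives the time, the measured TCP pose, the force, the opening and the grip force at its end, in the units of the state.
- env.read_state(): the state, without advancing time (a new reading comes with each control period).
- env.snapshot(name): name is "scene" or "top" or "wrist"; returns a dict with "pixels" (420x560x3 uint8, blue, green, red), "fx", "fy", "cx", "cy" (pixels), "k1" (the pictures are not rectified: a ray, as slopes to the right and down, at radius r is drawn at 1 + k1 r^2 times it, then the intrinsics apply), "R" (3x3) and "t" (3): a world point X has camera coordinates R X + t. Camera axes: x right, y down, z forward; pixel columns grow to the right and rows downward; lengths in m; the calibration is good to about 2 mm. A picture is of the moment at which its call begins. There is no depth.
- env.sign_off(): hands the job in; it is judged then, once.
The state is a dict: "time_s": time; "joints": joint angles; "qvel": joint speeds; "tau": joint torques, N m; "ee_pos": TCP position; "tool_rot": TCP orientation; "ft_force": force on the tool from outside, world axes, zero at the start; "ft_torque": the same for the moment, N m; "finger_gap": opening from 0.0 (shut) to 1.0 (fully open); "finger_force": force on a finger pad.
Only numpy, scipy, OpenCV 4.12 (cv2) and the standard library are available. Lean on these libraries where they do the work, as an engineer would, in place of code of your own. Each camera call takes 0.05 s, during which the arm holds its last target. There are 200 camera calls.

## Working session

There is one attempt and no reset: what is moved stays moved. The work goes in short steps, Python scripts to look and compute and a tool call to move; the robot and the scene stay as the last step left them, time stands still between calls to the robot, and variables do not carry over. Pictures are saved under pics/ and viewed, at most 14 in all, crops included, and the job is handed in when it is done.

Besides the shell and the picture viewer there is one more tool, called after "Request:" in YAML: its name, and indented under it one key for each argument. servo_tool: Moves the arm, as the interface text tells. Its arguments: {"type":"object","properties":{"targets":{"type":"array"},"newtons":{"type":"number"}},"required":["targets"]}

```bash
mkdir -p pics; cat > h.py <<'E'
import numpy as np, cv2
from rig import env
def snap(n,f):
    s=env.snapshot(n); cv2.imwrite('pics/'+f+'.png',s['pixels']); np.savez('pics/'+f+'.npz',**s); return s
def load(f): return dict(np.load('pics/'+f+'.npz'))
def ray(s,u,v):
    K=np.array([[s['fx'],0,s['cx']],[0,s['fy'],s['cy']],[0,0,1]],float)
    p=cv2.undistortPoints(np.array([[[u,v]]],float),K,np.array([float(s['k1']),0,0,0]),None).ravel()
    R=np.array(s['R']); return -R.T@np.array(s['t']), R.T@np.array([p[0],p[1],1])
def at(s,u,v,z):
    o,d=ray(s,u,v); return (o+d*(z-o[2])/d[2])
def proj(s,X):
    c=np.array(s['R'])@np.array(X,float)+s['t']; x,y=c[:2]/c[2]; k=1+float(s['k1'])*(x*x+y*y)
    return float(s['fx']*x*k+s['cx']),float(s['fy']*y*k+s['cy'])
E
python3 - <<'E'
from h import *
for n in('scene','top'):
    s=snap(n,n+'0'); print(n,s['fx'],s['k1'],(-np.array(s['R']).T@s['t']).round(3))
st=env.read_state(); print({k:np.round(v,3) for k,v in st.items()})
E
```

```text
scene 397.04330944676235 -0.05188757466496178 [ 1.089 -0.372  0.514]
top 446.9252396797307 0.004065042510506956 [0.438 0.015 0.957]
{'time_s': np.float64(0.1), 'joints': array([-1.217,  0.537, -0.004,  1.539,  0.003,  1.067, -0.071]), 'qvel': array([-0.002, -0.003, -0.001, -0.002, -0.   , -0.002,  0.001]), 'tau': array([ 3.0000e-03, -5.8457e+01,  1.0520e+00, -2.5978e+01,  1.3000e-02,
        5.0000e-03,  0.0000e+00]), 'ee_pos': array([0.265, 0.593, 0.231]), 'tool_rot': array([ 0.208,  0.978, -0.001, -0.   ]), 'ft_force': array([-0.055, -0.144, -0.462]), 'ft_torque': array([ 0.007, -0.004,  0.012]), 'finger_force': np.float64(0.0), 'finger_gap': np.float64(1.002)}
```

View pics/top0.png

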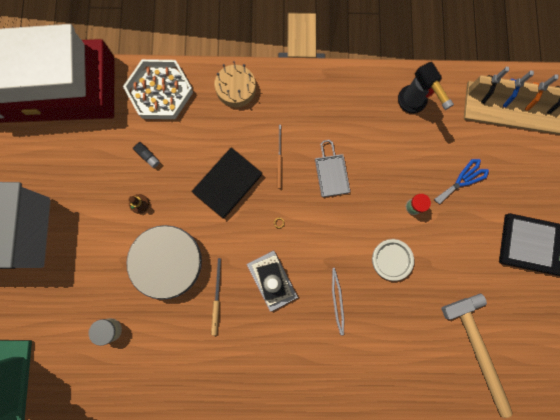

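View pics/scene0.png

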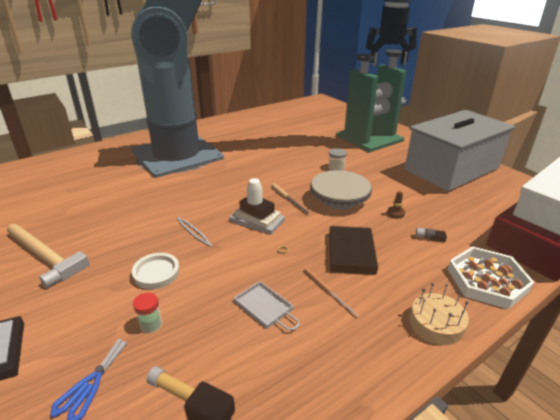

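The top view shows the stack at (272,282), dish (393,260), tray (333,176, loop upward), pad (228,183), turntable (164,262), jar (419,205) and ring post (138,204). The scene view agrees. Next I'll enlarge the regions that matter.

```bash
python3 - <<'E'
from h import *
im=load('top0')['pixels']
a=cv2.resize(im[240:320,230:315],None,fx=7,fy=7,interpolation=cv2.INTER_CUBIC); cv2.imwrite('pics/c1.png',a)
b=cv2.resize(im[130:290,185:425],None,fx=3.3,fy=3.3,interpolation=cv2.INTER_CUBIC); b=cv2.convertScaleAbs(b,alpha=1.5,beta=20);cv2.imwrite('pics/c2.png',b)
E
```

```text
(no output)
```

View pics/c1.png

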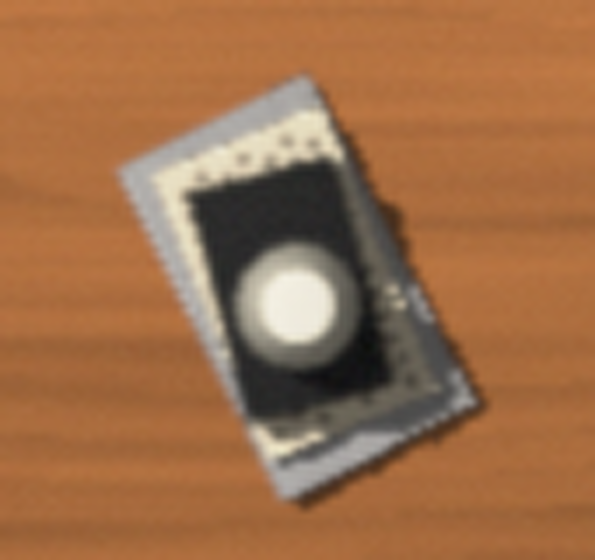

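View pics/c2.png

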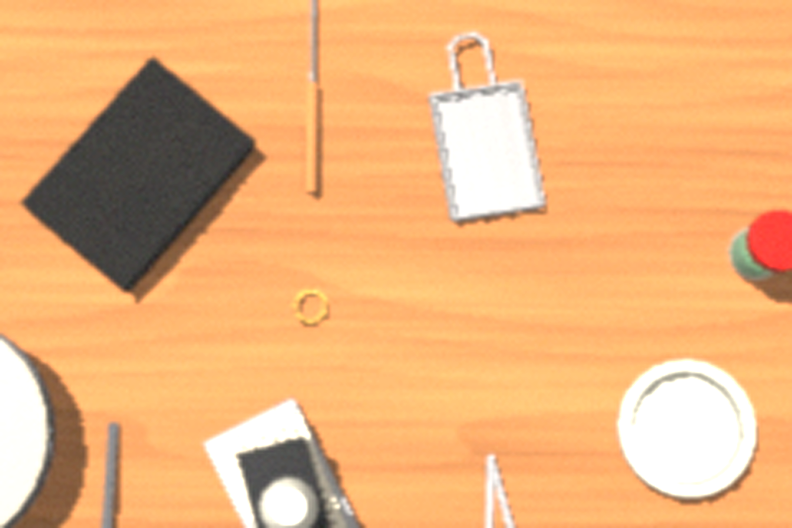

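```bash
cat > m.py <<'E'
from h import *
s=load('top0')
def rect(name,pts,f,off,z):
    P=np.array([at(s,off[0]+(u+.5)/f-.5,off[1]+(v+.5)/f-.5,z)[:2] for u,v in pts])
    c=P.mean(0); e=[P[(i+1)%4]-P[i] for i in range(4)]
    L=[np.linalg.norm(x) for x in e]
    l=(e[0]-e[2]) if L[0]>L[1] else (e[1]-e[3])
    print(name,c.round(4),'yaw',round(float(np.arctan2(l[1],l[0])),3),np.round(L,4))
rect('bench',[(310,75),(120,172),(288,502),(483,405)],7,(230,240),.013)
rect('honey',[(320,108),(152,177),(275,462),(440,395)],7,(230,240),.026)
rect('char',[(335,157),(188,195),(250,420),(388,380)],7,(230,240),.051)
rect('pad',[(152,58),(24,202),(130,292),(257,145)],3.3,(185,130),.022)
rect('tray',[(523,82),(430,93),(455,222),(546,208)],3.3,(185,130),.010)
print('cone',at(s,230+298.5/7-.5,240+306.5/7-.5,.103).round(4))
print('dish',at(s,185+687.5/3.3-.5,130+429.5/3.3-.5,.018).round(4))
g=s['pixels'].astype(int)
hsv=cv2.cvtColor(s['pixels'],cv2.COLOR_BGR2HSV); m=((hsv[...,1]<60)&(hsv[...,2]>90)).astype(np.uint8)
for nm,(u,v),z in(('tt',(164,262),.0457),('dish',(393,260),.018)):
    n,l,stt,cc=cv2.connectedComponentsWithStats(m); k=l[v,u]; cn=max(cv2.findContours((l==k).astype(np.uint8),0,1)[0],key=len)
    c,ax,_=cv2.fitEllipse(cv2.convexHull(cn)); print(nm,k,c,ax,at(s,*c,z).round(4), (np.array(ax)/s['fx']*(.957-z)).round(4))
print('jar',at(s,420.5,203,.057).round(3),'post',at(s,138,204,.03).round(3))
E
python3 m.py
```

```text
bench [0.4426 0.013 ] yaw -2.65 [0.0637 0.109  0.0641 0.1104]
honey [0.4433 0.014 ] yaw -2.725 [0.0535 0.0901 0.0518 0.0907]
char [0.4423 0.0158] yaw -2.876 [0.0435 0.0659 0.0407 0.0649]
pad [0.6492 0.1112] yaw 2.456 [0.1257 0.0904 0.1258 0.0903]
tray [ 0.6701 -0.116 ] yaw -2.97 [0.0627 0.0885 0.0609 0.0866]
cone [0.4371 0.0137 0.103 ]
dish [ 0.4878 -0.2398  0.018 ]
tt 57 (162.91537475585938, 261.68121337890625) (70.80437469482422, 74.4512710571289) [0.4785 0.2337 0.0457] [0.1444 0.1518]
dish 58 (392.79608154296875, 259.6659240722656) (40.13833999633789, 41.95154571533203) [ 0.4878 -0.2397  0.018 ] [0.0843 0.0881]
jar [ 0.602 -0.29   0.057] post [0.598 0.295 0.03 ]
```

```bash
cat >> h.py <<'E'
def plan(x,y,z,psi):
    "turn about tool z, then shift in the tool axes after that turn (mm)"
    st=env.read_state(); p=np.array(st['ee_pos']); q=np.array(st['tool_rot'])
    from scipy.spatial.transform import Rotation as Ro
    R=Ro.from_quat(q).as_matrix(); cur=np.arctan2(R[1,1],R[0,1])
    turn=-(psi-cur); ty=np.array([np.cos(psi),np.sin(psi)]); tx=np.array([-ty[1],ty[0]])
    if R[0,0]*-R[1,1]+R[1,0]*R[0,1]<0: tx=-tx
    d=np.array([x,y])-p[:2]
    print('t',round(float(st['time_s']),2),'pos',p.round(4),'psi',round(float(cur),4),'tilt',R[:,2].round(4),'gap',round(float(st['finger_gap']),3),'F',np.round(st['ft_force'],1),'q7',round(float(st['joints'][6]),2))
    print('turn',round(float(turn),3),'shift mm',(np.array([tx@d,ty@d,p[2]-z])*1e3).round(1))
E
python3 -c "
from h import *
plan(.44,.014,.231,1.152)"
```

```text
t 0.1 pos [0.2647 0.593  0.2305] psi 1.1511 tilt [-5.0e-04 -1.5e-03 -1.0e+00] gap 1.002 F [-0.1 -0.1 -0.5] q7 -0.07
turn -0.001 shift mm [-395.6 -457.7   -0.5]
```

Request:
servo_tool:
  targets:
    - {"travel":[-39.6,-45.8,0],"rot":[0,0,0],"hand":-1}
    - {"travel":[-39.6,-45.8,0],"rot":[0,0,0],"hand":-1}
    - {"travel":[-39.6,-45.8,0],"rot":[0,0,0],"hand":-1}
    - {"travel":[-39.6,-45.8,0],"rot":[0,0,0],"hand":-1}
    - {"travel":[-39.6,-45.8,0],"rot":[0,0,0],"hand":-1}
    - {"travel":[-39.6,-45.8,0],"rot":[0,0,0],"hand":-1}
    - {"travel":[-39.6,-45.8,0],"rot":[0,0,0],"hand":-1}
    - {"travel":[-39.6,-45.8,0],"rot":[0,0,0],"hand":-1}
    - {"travel":[-39.6,-45.8,0],"rot":[0,0,0],"hand":-1}
    - {"travel":[-39.6,-45.8,0],"rot":[0,0,0],"hand":-1}

```text
time_s: 1.35
ee_pos: [0.44, 0.0121, 0.2314]
tool_rot: [0.208, 0.978, 0.0, 0.0]
ft_force: [1.8, 0.7, 0.1]
finger_gap: 1.004
finger_force: 0.0
```

```bash
python3 -c "
from h import *
s=snap('wrist','w1')
print((-np.array(s['R']).T@s['t']).round(3),s['fx'])
plan(.437,.014,.058,1.152)"
```

```text
[0.374 0.04  0.375] 364.7232168311903
t 1.4 pos [0.4417 0.0037 0.2318] psi 1.1421 tilt [ 0.0023 -0.0039 -1.    ] gap 1.002 F [ 1.4 -7.5  0.7] q7 1.1
turn -0.01 shift mm [  8.5   7.5 173.8]
```

View pics/w1.png

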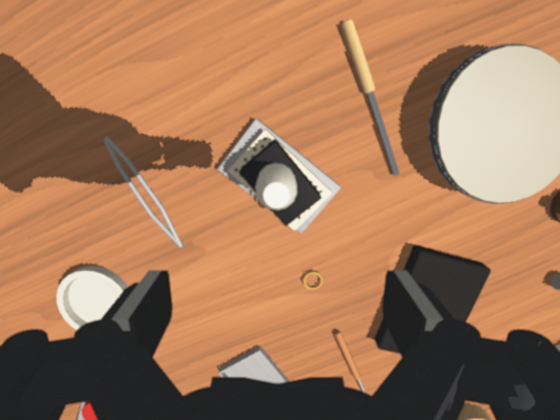

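The wrist view shows the stack at (280,180) between the fingers, clear of neighbours. The arm was still settling, so I'll hold it still and take the closer measurement.

Request:
servo_tool:
  targets:
    - {"travel":[0,0,0],"rot":[0,0,0],"hand":-1}
    - {"travel":[0,0,0],"rot":[0,0,0],"hand":-1}
    - {"travel":[0,0,0],"rot":[0,0,0],"hand":-1}

```text
time_s: 1.78
ee_pos: [0.4396, 0.0153, 0.2312]
tool_rot: [0.207, 0.978, 0.0, -0.0]
ft_force: [0.3, -0.3, -0.4]
finger_gap: 0.999
finger_force: 0.0
```

```bash
python3 -c "
from h import *
s=snap('wrist','w2')
cv2.imwrite('pics/c3.png',cv2.resize(s['pixels'][110:240,200:360],None,fx=4.5,fy=4.5,interpolation=cv2.INTER_CUBIC))
plan(.437,.014,.058,1.152)
for X in ((.437,.0137,.103),(.4423,.0158,.051),(.4426,.013,.013)): print(proj(s,X))
"
```

```text
t 1.82 pos [0.4396 0.0152 0.2312] psi 1.1536 tilt [-3.e-04  2.e-04 -1.e+00] gap 1.002 F [ 0.  -0.3  0.6] q7 1.09
turn 0.002 shift mm [  1.9  -2.1 173.2]
(274.93025445904004, 197.9028426178315)
(279.7264233715944, 187.9587146589038)
(277.04811935286517, 180.97267504586927)
```

View pics/c3.png

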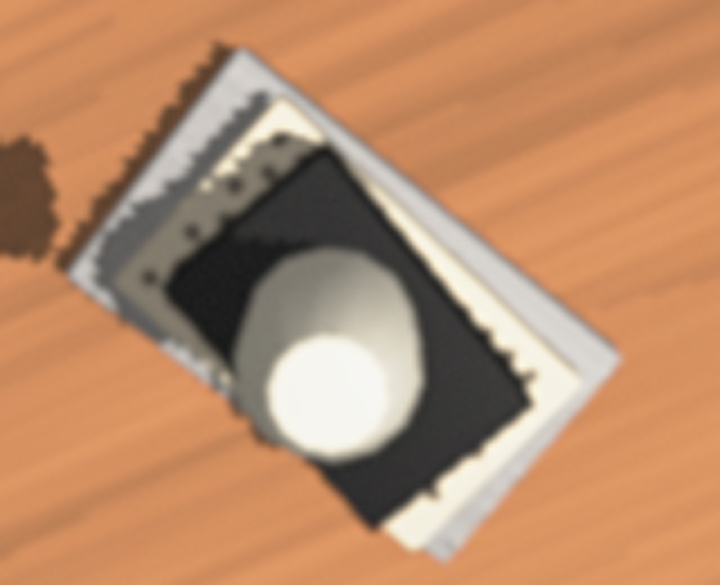

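```bash
cat > m2.py <<'E'
import re
src=open('m.py').read().split("rect('bench'")[0].replace("'top0'","'w2'"); exec(src)
o=(200,110)
rect('bench',[(238,48),(622,357),(445,560),(65,265)],4.5,o,.013)
rect('honey',[(283,97),(585,380),(415,550),(113,267)],4.5,o,.026)
rect('char',[(328,148),(532,404),(375,528),(165,290)],4.5,o,.051)
print('cone',at(s,200+329.5/4.5-.5,110+397/4.5-.5,.103).round(4))
E
python3 m2.py
```

```text
bench [0.4406 0.0132] yaw 0.476 [0.1098 0.0627 0.1108 0.0616]
honey [0.4417 0.0141] yaw 0.39 [0.0896 0.054  0.0921 0.0516]
char [0.4402 0.0147] yaw 0.27 [0.0664 0.0417 0.0658 0.0432]
cone [0.4362 0.0122 0.103 ]
```

Request:
servo_tool:
  targets:
    - {"travel":[1.8,-3.2,55],"rot":[0,0,0],"hand":-1}
    - {"travel":[0,0,50],"rot":[0,0,0],"hand":-1}
    - {"travel":[0,0,35],"rot":[0,0,0],"hand":-1}
    - {"travel":[0,0,20],"rot":[0,0,0],"hand":-1}
    - {"travel":[0,0,10],"rot":[0,0,0],"hand":-1}
    - {"travel":[0,0,3.2],"rot":[0,0,0],"hand":-1}
    - {"travel":[0,0,0],"rot":[0,0,0],"hand":-1}
    - {"travel":[0,0,0],"rot":[0,0,0],"hand":-0.5}
  newtons: 25

```text
time_s: 2.82
ee_pos: [0.4375, 0.0119, 0.0588]
tool_rot: [0.208, 0.978, 0.0, 0.001]
ft_force: [0.3, -0.7, -0.9]
finger_gap: 0.817
finger_force: 0.0
```

Request:
servo_tool:
  targets:
    - {"travel":[0,0,0],"rot":[0,0,0],"hand":0}
    - {"travel":[0,0,0],"rot":[0,0,0],"hand":0.5}
    - {"travel":[0,0,0],"rot":[0,0,0],"hand":1}
    - {"travel":[0,0,0],"rot":[0,0,0],"hand":1}
    - {"travel":[0,0,0],"rot":[0,0,0],"hand":1}

```text
time_s: 3.45
ee_pos: [0.4371, 0.0118, 0.0585]
tool_rot: [0.208, 0.978, 0.0, 0.0]
ft_force: [-1.6, -0.3, 5.5]
finger_gap: 0.382
finger_force: 24.5
```

Request:
servo_tool:
  targets:
    - {"travel":[0,0,-5],"rot":[0,0,0],"hand":1}
    - {"travel":[0,0,-30],"rot":[0,0,0],"hand":1}
    - {"travel":[0,0,-40],"rot":[0,0,0],"hand":1}
    - {"travel":[-20,-28.2,-15],"rot":[0,0,0],"hand":1}
    - {"travel":[-30,-42.2,0],"rot":[0,0,0],"hand":1}
    - {"travel":[-34,-47.8,0],"rot":[0,0,0],"hand":1}
    - {"travel":[-30,-42.2,0],"rot":[0,0,0],"hand":1}
    - {"travel":[-22,-30.9,0],"rot":[0,0,0],"hand":1}
    - {"travel":[-12.7,-17.9,0],"rot":[0,0,0],"hand":1}
    - {"travel":[0,0,0],"rot":[0,0,0],"hand":1}

```text
time_s: 4.7
ee_pos: [0.4871, -0.2417, 0.1482]
tool_rot: [0.21, 0.978, -0.0, 0.0]
ft_force: [-0.3, 0.0, -1.0]
finger_gap: 0.384
finger_force: 25.1
```

Request:
servo_tool:
  targets:
    - {"travel":[0,0,0],"rot":[0,0,0],"hand":1}
    - {"travel":[0,0,0],"rot":[0,0,0],"hand":1}

```text
time_s: 4.95
ee_pos: [0.4874, -0.2384, 0.148]
tool_rot: [0.207, 0.978, 0.0, -0.0]
ft_force: [-0.4, 0.0, -1.6]
finger_gap: 0.387
finger_force: 25.1
```

```bash
python3 -c "
from h import *
plan(.4878,-.2398,.0135,1.152)
s=snap('wrist','w3')
hsv=cv2.cvtColor(s['pixels'],cv2.COLOR_BGR2HSV)
u,v=proj(s,(.4878,-.2398,.018));print(u,v)
cv2.circle(s['pixels'],(int(u),int(v)),2,(0,0,255),-1)
for a in np.linspace(0,6.28,24):
    for r in(.044,.035):
        cv2.circle(s['pixels'],tuple(int(round(k)) for k in proj(s,(.4878+r*np.cos(a),-.2398+r*np.sin(a),.018))),1,(0,0,255),-1)
cv2.imwrite('pics/w3b.png',s['pixels'])
"
```

```text
t 4.95 pos [ 0.4874 -0.2384  0.148 ] psi 1.1529 tilt [-3.e-04  8.e-04 -1.e+00] gap 0.387 F [-0.4  0.  -1.6] q7 1.72
turn 0.001 shift mm [ -0.9  -1.1 134.5]
276.5867874908792 200.54586191528315
```

View pics/w3b.png

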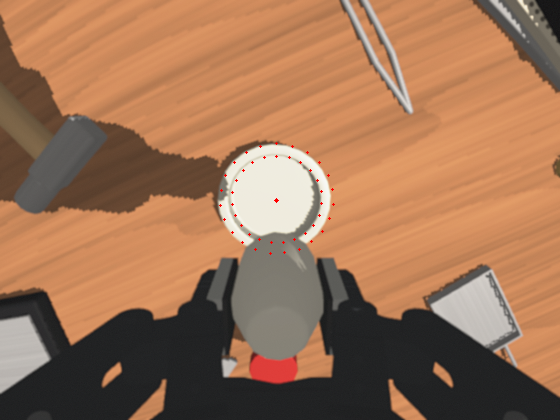

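The cone is held upright at (277,290), and the predicted dish outline lies on the dish at (276,200) within about 1 mm. Lowering.

Request:
servo_tool:
  targets:
    - {"travel":[-1.0,-1.0,45],"rot":[0,0,0],"hand":1}
    - {"travel":[0,0,40],"rot":[0,0,0],"hand":1}
    - {"travel":[0,0,25],"rot":[0,0,0],"hand":1}
    - {"travel":[0,0,13],"rot":[0,0,0],"hand":1}
    - {"travel":[0,0,6],"rot":[0,0,0],"hand":1}
    - {"travel":[0,0,3],"rot":[0,0,0],"hand":1}
    - {"travel":[0,0,0],"rot":[0,0,0],"hand":1}
    - {"travel":[0,0,0],"rot":[0,0,0],"hand":1}

```text
time_s: 6.0
ee_pos: [0.4884, -0.2414, 0.0167]
tool_rot: [0.208, 0.978, -0.0, 0.001]
ft_force: [-0.3, -0.2, 0.2]
finger_gap: 0.387
finger_force: 25.1
```

Request:
servo_tool:
  targets:
    - {"travel":[0,0,1],"rot":[0,0,0],"hand":1}
    - {"travel":[0,0,1],"rot":[0,0,0],"hand":1}
    - {"travel":[0,0,0],"rot":[0,0,0],"hand":1}
    - {"travel":[0,0,0],"rot":[0,0,0],"hand":1}

```text
time_s: 6.5
ee_pos: [0.488, -0.2413, 0.0141]
tool_rot: [0.208, 0.978, -0.0, 0.0]
ft_force: [-0.4, 0.4, 0.3]
finger_gap: 0.385
finger_force: 25.1
```

Request:
servo_tool:
  targets:
    - {"travel":[0,0,0.5],"rot":[0,0,0],"hand":1}
    - {"travel":[0,0,0.3],"rot":[0,0,0],"hand":1}
    - {"travel":[0,0,0],"rot":[0,0,0],"hand":1}

```text
time_s: 6.88
ee_pos: [0.488, -0.2412, 0.0135]
tool_rot: [0.208, 0.978, 0.0, 0.0]
ft_force: [-1.7, 1.1, 4.1]
finger_gap: 0.387
finger_force: 25.5
```

Request:
servo_tool:
  targets:
    - {"travel":[0,0,0.3],"rot":[0,0,0],"hand":1}
    - {"travel":[0,0,0],"rot":[0,0,0],"hand":1}

```text
time_s: 7.12
ee_pos: [0.4881, -0.2412, 0.0135]
tool_rot: [0.208, 0.978, 0.0, 0.0]
ft_force: [-2.2, 1.0, 8.4]
finger_gap: 0.385
finger_force: 26.0
```

Request:
servo_tool:
  targets:
    - {"travel":[0,0,-0.3],"rot":[0,0,0],"hand":0.2}
    - {"travel":[0,0,0],"rot":[0,0,0],"hand":0.1}
    - {"travel":[0,0,0],"rot":[0,0,0],"hand":0.06}
    - {"travel":[0,0,0],"rot":[0,0,0],"hand":0.06}
    - {"travel":[0,0,-4],"rot":[0,0,0],"hand":0.06}
    - {"travel":[0,0,-10],"rot":[0,0,0],"hand":0.06}
    - {"travel":[0,0,-25],"rot":[0,0,0],"hand":0.0}
    - {"travel":[0,0,-40],"rot":[0,0,0],"hand":-0.3}
    - {"travel":[0,0,-40],"rot":[0,0,0],"hand":-1}
    - {"travel":[0,0,-20],"rot":[0,0,0],"hand":-1}

```text
time_s: 8.38
ee_pos: [0.489, -0.2418, 0.1553]
tool_rot: [0.208, 0.978, -0.0, 0.002]
ft_force: [0.4, -0.5, -0.3]
finger_gap: 0.996
finger_force: 0.0
```

```bash
python3 -c "
from h import *
plan(.4412,.0152,.15,1.838)
s=snap('wrist','w4')
"
```

```text
t 8.38 pos [ 0.489  -0.2418  0.1553] psi 1.1508 tilt [ 0.0035 -0.0012 -1.    ] gap 0.996 F [ 0.4 -0.5 -0.3] q7 1.72
turn -0.687 shift mm [-21.8 260.5   5.3]
```

View pics/w4.png

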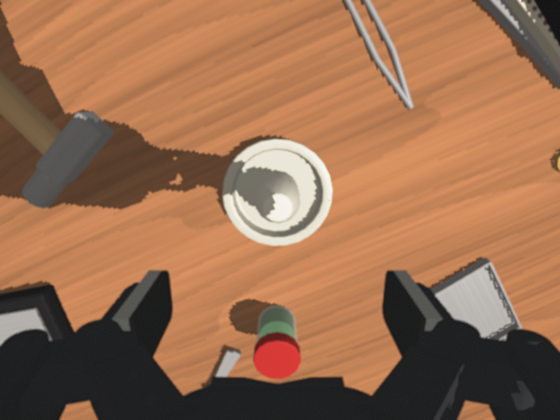

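The cone stands upright, centred in the well at (280,195), and the jar at (277,345) is untouched. Next is the charcoal block.

Request:
servo_tool:
  targets:
    - {"travel":[0,0,0],"rot":[0,0,-0.171],"hand":-1}
    - {"travel":[0,0,0],"rot":[0,0,-0.172],"hand":-1}
    - {"travel":[0,0,0],"rot":[0,0,-0.172],"hand":-1}
    - {"travel":[0,0,0],"rot":[0,0,-0.172],"hand":-1}
    - {"travel":[-4,40,0],"rot":[0,0,0],"hand":-1}
    - {"travel":[-4,55,0],"rot":[0,0,0],"hand":-1}
    - {"travel":[-4,60,0],"rot":[0,0,0],"hand":-1}
    - {"travel":[-4,50,0],"rot":[0,0,0],"hand":-1}
    - {"travel":[-3,35,0],"rot":[0,0,0],"hand":-1}
    - {"travel":[-2.8,20.5,0],"rot":[0,0,0],"hand":-1}

```text
time_s: 9.68
ee_pos: [0.4395, 0.0177, 0.1524]
tool_rot: [-0.134, 0.991, 0.0, 0.0]
ft_force: [-0.6, -0.7, -0.6]
finger_gap: 1.001
finger_force: 0.0
```

Request:
servo_tool:
  targets:
    - {"travel":[0,0,0],"rot":[0,0,0],"hand":-1}
    - {"travel":[0,0,0],"rot":[0,0,0],"hand":-1}
    - {"travel":[0,0,0],"rot":[0,0,0],"hand":-1}

```text
time_s: 10.05
ee_pos: [0.4403, 0.0146, 0.1523]
tool_rot: [-0.132, 0.991, -0.0, 0.0]
ft_force: [-0.3, -0.2, 0.7]
finger_gap: 1.0
finger_force: 0.0
```

```bash
python3 -c "
from h import *
plan(.4412,.0152,.0345,1.838)
"
```

```text
t 10.05 pos [0.4403 0.0146 0.1523] psi 1.8361 tilt [ 1.e-04 -4.e-04 -1.e+00] gap 1.0 F [-0.3 -0.2  0.7] q7 1.75
turn -0.002 shift mm [ -1.    0.4 117.8]
```

Request:
servo_tool:
  targets:
    - {"travel":[-1,0.4,45],"rot":[0,0,0],"hand":-1}
    - {"travel":[0,0,40],"rot":[0,0,0],"hand":-1}
    - {"travel":[0,0,20],"rot":[0,0,0],"hand":-1}
    - {"travel":[0,0,9],"rot":[0,0,0],"hand":-1}
    - {"travel":[0,0,3.6],"rot":[0,0,0],"hand":-1}
    - {"travel":[0,0,0],"rot":[0,0,0],"hand":-1}
    - {"travel":[0,0,0],"rot":[0,0,0],"hand":-0.5}
    - {"travel":[0,0,0],"rot":[0,0,0],"hand":-0.2}
    - {"travel":[0,0,0],"rot":[0,0,0],"hand":0.1}
    - {"travel":[0,0,0],"rot":[0,0,0],"hand":0.5}

```text
time_s: 11.3
ee_pos: [0.4413, 0.0165, 0.0352]
tool_rot: [-0.133, 0.991, 0.0, 0.0]
ft_force: [-1.3, -0.5, 6.2]
finger_gap: 0.507
finger_force: 25.3
```

Request:
servo_tool:
  targets:
    - {"travel":[0,0,0],"rot":[0,0,0],"hand":1}
    - {"travel":[0,0,0],"rot":[0,0,0],"hand":1}
    - {"travel":[0,0,0],"rot":[0,0,0],"hand":1}

```text
time_s: 11.68
ee_pos: [0.4414, 0.0165, 0.0352]
tool_rot: [-0.133, 0.991, 0.0, 0.0]
ft_force: [-0.9, -0.1, 6.4]
finger_gap: 0.509
finger_force: 25.3
```

```bash
python3 -c "
from h import *
plan(.6701,-.116,.0345,1.743)
"
```

```text
t 11.68 pos [0.4414 0.0165 0.0352] psi 1.838 tilt [ 7.e-04  1.e-04 -1.e+00] gap 0.509 F [-0.9 -0.1  6.4] q7 1.79
turn 0.095 shift mm [-202.6 -169.7    0.7]
```

Request:
servo_tool:
  targets:
    - {"travel":[0,0,-4],"rot":[0,0,0],"hand":1}
    - {"travel":[0,0,-25],"rot":[0,0,0],"hand":1}
    - {"travel":[0,0,-40],"rot":[0,0,0.047],"hand":1}
    - {"travel":[0,0,-16],"rot":[0,0,0.048],"hand":1}
    - {"travel":[-30,-25,0],"rot":[0,0,0],"hand":1}
    - {"travel":[-46,-38.5,0],"rot":[0,0,0],"hand":1}
    - {"travel":[-46,-38.5,0],"rot":[0,0,0],"hand":1}
    - {"travel":[-40,-33.5,0],"rot":[0,0,0],"hand":1}
    - {"travel":[-26,-22,0],"rot":[0,0,0],"hand":1}
    - {"travel":[-14.6,-12.2,0],"rot":[0,0,0],"hand":1}

```text
time_s: 12.92
ee_pos: [0.6708, -0.1175, 0.1195]
tool_rot: [-0.085, 0.996, -0.0, 0.0]
ft_force: [-0.6, 0.2, -1.2]
finger_gap: 0.505
finger_force: 25.9
```

Request:
servo_tool:
  targets:
    - {"travel":[0,0,0],"rot":[0,0,0],"hand":1}
    - {"travel":[0,0,0],"rot":[0,0,0],"hand":1}
    - {"travel":[0,0,0],"rot":[0,0,0],"hand":1}

```text
time_s: 13.3
ee_pos: [0.669, -0.1151, 0.1198]
tool_rot: [-0.086, 0.996, 0.0, -0.0]
ft_force: [0.2, 1.0, -0.2]
finger_gap: 0.51
finger_force: 25.9
```

```bash
python3 -c "
from h import *
plan(.6701,-.116,.0112,1.743)
s=snap('wrist','w5')
c,sn=np.cos(.172),np.sin(.172)
im=cv2.resize(s['pixels'],None,fx=2,fy=2,interpolation=cv2.INTER_CUBIC)
for a,b in((.043,.031),(-.043,.031),(-.043,-.031),(.043,-.031),(0,.031),(0,-.031),(.043,0),(-.043,0)):
    u,v=proj(s,(.6701+c*a-sn*b,-.116+sn*a+c*b,.010)); print(a,b,round(u,1),round(v,1))
    cv2.circle(im,(int(2*u+.5),int(2*v+.5)),3,(0,0,255),-1)
cv2.imwrite('pics/w5b.png',im[100:600,150:950])
"
```

```text
t 13.3 pos [ 0.669  -0.1151  0.1198] psi 1.7438 tilt [-6.e-04  5.e-04 -1.e+00] gap 0.51 F [ 0.2  1.  -0.2] q7 1.94
turn 0.001 shift mm [ -0.9  -1.  108.6]
0.043 0.031 317.3 262.8
-0.043 0.031 321.2 148.9
-0.043 -0.031 231.8 148.8
0.043 -0.031 235.6 262.8
0 0.031 319.2 208.4
0 -0.031 233.7 208.4
0.043 0 276.5 262.9
-0.043 0 276.5 148.7
```

View pics/w5b.png

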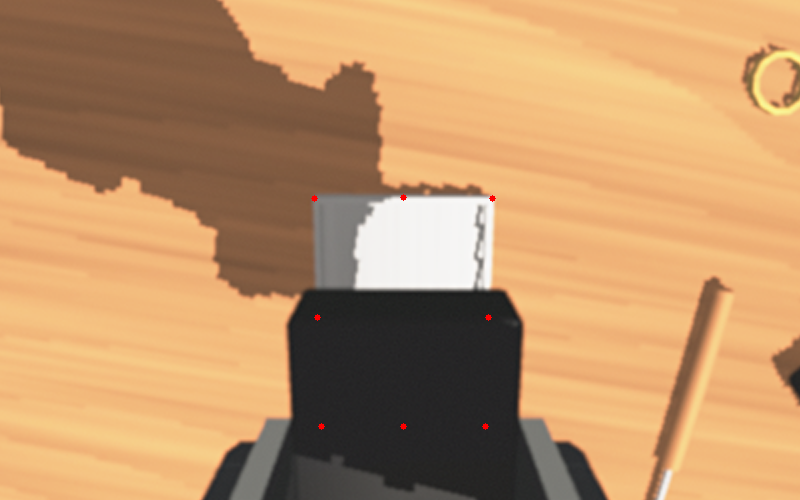

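The predicted tray corners land on the real ones (top edge at (314–492,198) in the crop), with the block held square above the tray. Lowering.

Request:
servo_tool:
  targets:
    - {"travel":[-0.9,-1,40],"rot":[0,0,0],"hand":1}
    - {"travel":[0,0,35],"rot":[0,0,0],"hand":1}
    - {"travel":[0,0,17],"rot":[0,0,0],"hand":1}
    - {"travel":[0,0,8],"rot":[0,0,0],"hand":1}
    - {"travel":[0,0,4],"rot":[0,0,0],"hand":1}
    - {"travel":[0,0,2],"rot":[0,0,0],"hand":1}
    - {"travel":[0,0,0],"rot":[0,0,0],"hand":1}
    - {"travel":[0,0,0],"rot":[0,0,0],"hand":1}

```text
time_s: 14.35
ee_pos: [0.6712, -0.1169, 0.0143]
tool_rot: [-0.086, 0.996, -0.0, 0.0]
ft_force: [0.3, -0.7, -0.3]
finger_gap: 0.506
finger_force: 25.9
```

Request:
servo_tool:
  targets:
    - {"travel":[0,0,1],"rot":[0,0,0],"hand":1}
    - {"travel":[0,0,0.5],"rot":[0,0,0],"hand":1}
    - {"travel":[0,0,0],"rot":[0,0,0],"hand":1}

```text
time_s: 14.72
ee_pos: [0.6708, -0.1168, 0.0121]
tool_rot: [-0.086, 0.996, 0.0, -0.0]
ft_force: [0.3, -0.5, -0.1]
finger_gap: 0.506
finger_force: 25.9
```

Request:
servo_tool:
  targets:
    - {"travel":[0,0,0.5],"rot":[0,0,0],"hand":1}
    - {"travel":[0,0,0],"rot":[0,0,0],"hand":1}

```text
time_s: 14.98
ee_pos: [0.6708, -0.1168, 0.0117]
tool_rot: [-0.086, 0.996, 0.0, -0.0]
ft_force: [-0.0, 0.4, -0.5]
finger_gap: 0.506
finger_force: 25.9
```

Request:
servo_tool:
  targets:
    - {"travel":[0,0,0.4],"rot":[0,0,0],"hand":1}
    - {"travel":[0,0,0],"rot":[0,0,0],"hand":1}

```text
time_s: 15.22
ee_pos: [0.6708, -0.1169, 0.0114]
tool_rot: [-0.086, 0.996, -0.0, 0.0]
ft_force: [-0.2, -0.5, 0.4]
finger_gap: 0.507
finger_force: 26.0
```

Request:
servo_tool:
  targets:
    - {"travel":[0,0,0.4],"rot":[0,0,0],"hand":1}
    - {"travel":[0,0,0],"rot":[0,0,0],"hand":1}

```text
time_s: 15.48
ee_pos: [0.6709, -0.1169, 0.0114]
tool_rot: [-0.086, 0.996, 0.0, 0.0]
ft_force: [-1.8, 0.8, 4.8]
finger_gap: 0.506
finger_force: 26.6
```

Request:
servo_tool:
  targets:
    - {"travel":[0,0,-0.2],"rot":[0,0,0],"hand":-0.04}
    - {"travel":[0,0,0],"rot":[0,0,0],"hand":-0.15}
    - {"travel":[0,0,0],"rot":[0,0,0],"hand":-0.25}
    - {"travel":[0,0,0],"rot":[0,0,0],"hand":-0.3}
    - {"travel":[0,0,-5],"rot":[0,0,0],"hand":-0.3}
    - {"travel":[0,0,-15],"rot":[0,0,0],"hand":-0.4}
    - {"travel":[0,0,-35],"rot":[0,0,0],"hand":-1}
    - {"travel":[0,0,-50],"rot":[0,0,-0.116],"hand":-1}
    - {"travel":[0,0,-40],"rot":[0,0,-0.116],"hand":-1}
    - {"travel":[15,20,0],"rot":[0,0,0],"hand":-1}

```text
time_s: 16.73
ee_pos: [0.6529, -0.1062, 0.1617]
tool_rot: [-0.2, 0.98, -0.002, 0.005]
ft_force: [0.2, -0.0, -1.0]
finger_gap: 0.996
finger_force: 0.0
```

Request:
servo_tool:
  targets:
    - {"travel":[28,37,0],"rot":[0,0,0],"hand":-1}
    - {"travel":[35,46.5,0],"rot":[0,0,0],"hand":-1}
    - {"travel":[35,46.5,0],"rot":[0,0,0],"hand":-1}
    - {"travel":[25,33,0],"rot":[0,0,0],"hand":-1}
    - {"travel":[14,18.5,0],"rot":[0,0,0],"hand":-1}
    - {"travel":[6.5,8.8,0],"rot":[0,0,0],"hand":-1}
    - {"travel":[0,0,0],"rot":[0,0,0],"hand":-1}
    - {"travel":[0,0,0],"rot":[0,0,0],"hand":-1}
    - {"travel":[0,0,0],"rot":[0,0,0],"hand":-1}

```text
time_s: 17.85
ee_pos: [0.4432, 0.0137, 0.1561]
tool_rot: [-0.2, 0.98, -0.0, 0.0]
ft_force: [-0.4, -0.8, 0.3]
finger_gap: 1.0
finger_force: 0.0
```

```bash
python3 -c "
from h import *
plan(.4425,.0141,.0122,1.975)
s=snap('wrist','w6')
t=snap('top','t6')
a=cv2.resize(s['pixels'][90:270,170:390],None,fx=2.6,fy=2.6,interpolation=cv2.INTER_CUBIC)
b=cv2.resize(t['pixels'][140:210,300:365],None,fx=3.2,fy=3.2,interpolation=cv2.INTER_CUBIC)
o=np.zeros((468,572+208,3),np.uint8); o[:,:572]=a[:468,:572]; o[:b.shape[0],572:572+b.shape[1]]=b
cv2.imwrite('pics/c6.png',o)
"
```

```text
t 17.85 pos [0.4432 0.0137 0.1561] psi 1.974 tilt [ 5.e-04 -2.e-04 -1.e+00] gap 1.0 F [-0.4 -0.8  0.3] q7 1.87
turn -0.001 shift mm [  0.4   0.7 143.9]
```

View pics/c6.png

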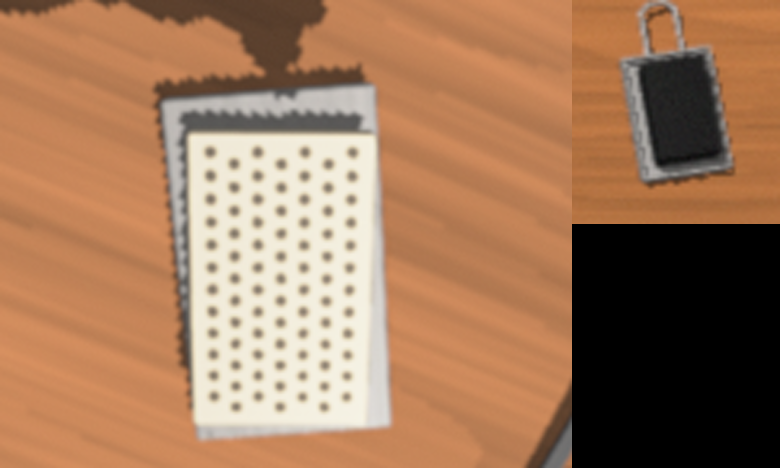

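The charcoal lies flat inside its tray (inset). The board's corners in the crop are (190,132), (375,133), (366,428) and (196,425).

```bash
cat > m3.py <<'E'
src=open('m.py').read().split("rect('bench'")[0].replace("'top0'","'w6'"); exec(src)
rect('bench',[(160,98),(375,86),(391,426),(200,440)],2.6,(170,90),.013)
rect('honey',[(190,132),(376,133),(366,428),(196,425)],2.6,(170,90),.026)
E
python3 m3.py
```

```text
bench [0.4414 0.0133] yaw 0.483 [0.064  0.1091 0.0629 0.1107]
honey [0.4427 0.0138] yaw 0.397 [0.0533 0.0913 0.0532 0.0905]
```

Request:
servo_tool:
  targets:
    - {"travel":[0.4,0.4,50],"rot":[0,0,0],"hand":-1}
    - {"travel":[0,0,45],"rot":[0,0,0],"hand":-1}
    - {"travel":[0,0,28],"rot":[0,0,0],"hand":-1}
    - {"travel":[0,0,13],"rot":[0,0,0],"hand":-1}
    - {"travel":[0,0,5],"rot":[0,0,0],"hand":-1}
    - {"travel":[0,0,2.4],"rot":[0,0,0],"hand":-1}
    - {"travel":[0,0,0],"rot":[0,0,0],"hand":-0.7}
    - {"travel":[0,0,0],"rot":[0,0,0],"hand":-0.4}
    - {"travel":[0,0,0],"rot":[0,0,0],"hand":-0.2}
  newtons: 30

```text
time_s: 19.08
ee_pos: [0.4423, 0.0144, 0.0134]
tool_rot: [-0.201, 0.98, -0.0, 0.0]
ft_force: [-0.6, -0.0, 7.3]
finger_gap: 0.621
finger_force: 30.5
```

Request:
servo_tool:
  targets:
    - {"travel":[0,0,0],"rot":[0,0,0],"hand":0.2}
    - {"travel":[0,0,0],"rot":[0,0,0],"hand":0.6}
    - {"travel":[0,0,0],"rot":[0,0,0],"hand":1}
    - {"travel":[0,0,0],"rot":[0,0,0],"hand":1}

```text
time_s: 19.58
ee_pos: [0.4423, 0.0144, 0.0134]
tool_rot: [-0.201, 0.98, -0.0, 0.0]
ft_force: [-0.8, 1.0, 6.7]
finger_gap: 0.619
finger_force: 30.5
```

```bash
python3 -c "
from h import *
plan(.4785,.2337,.06,1.973)
"
```

```text
t 19.57 pos [0.4423 0.0144 0.0134] psi 1.9748 tilt [ 1.e-03  2.e-04 -1.e+00] gap 0.619 F [-0.8  1.   6.7] q7 1.89
turn 0.002 shift mm [-119.2  187.6  -46.6]
```

Request:
servo_tool:
  targets:
    - {"travel":[0,0,-4],"rot":[0,0,0],"hand":1}
    - {"travel":[0,0,-25],"rot":[0,0,0],"hand":1}
    - {"travel":[0,0,-50],"rot":[0,0,0],"hand":1}
    - {"travel":[-10,15,-45],"rot":[0,0,0],"hand":1}
    - {"travel":[-25,40,-15],"rot":[0,0,0],"hand":1}
    - {"travel":[-15,25,0],"rot":[0,0,0],"hand":1}
    - {"travel":[0,0,0],"rot":[0,0,0],"hand":1}
    - {"travel":[0,0,0],"rot":[0,0,0],"hand":1}
    - {"travel":[0,0,0],"rot":[0,0,0],"hand":1}

```text
time_s: 20.7
ee_pos: [0.456, 0.1063, 0.1515]
tool_rot: [-0.2, 0.98, -0.0, -0.0]
ft_force: [-1.0, 0.5, -0.5]
finger_gap: 0.623
finger_force: 32.4
```

```bash
python3 -c "
from h import *
plan(.4785,.2337,.0461,1.973)
s=snap('wrist','w7'); t=load('top0')
def ov(s,f,z=.0457):
    im=cv2.resize(s['pixels'],None,fx=f,fy=f,interpolation=cv2.INTER_CUBIC)
    for a in np.linspace(0,2*np.pi,32,endpoint=False):
        u,v=proj(s,(.4785+.075*np.cos(a),.2337+.075*np.sin(a),z)); cv2.circle(im,(int(f*(u+.5)),int(f*(v+.5))),1,(0,0,255),-1)
    return im
a=ov(s,1)[:420,:]; b=ov(t,2.5)[530:790,290:530]
o=np.zeros((420,800,3),np.uint8); o[:,:560]=a; o[:b.shape[0],560:560+b.shape[1]]=b
cv2.imwrite('pics/c7.png',o)
"
```

```text
t 20.7 pos [0.456  0.1063 0.1515] psi 1.9732 tilt [-7.e-04 -7.e-04 -1.e+00] gap 0.623 F [-1.   0.5 -0.5] q7 1.67
turn 0.0 shift mm [-70.6 108.5 105.4]
```

View pics/c7.png

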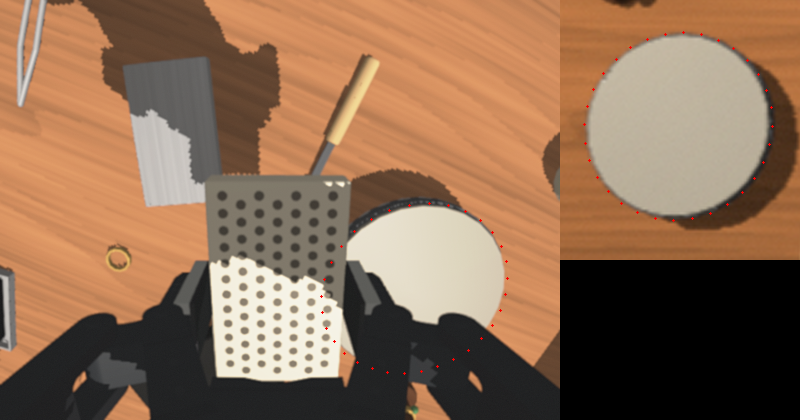

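The predicted circle fits the turntable in both views (inset centre (679,125), wrist centre (415,288)) within about 1–2 mm, and the board is held level. Moving over and lowering.

Request:
servo_tool:
  targets:
    - {"travel":[-18,28,0],"rot":[0,0,0],"hand":1}
    - {"travel":[-26,40,10],"rot":[0,0,0],"hand":1}
    - {"travel":[-18,27,25],"rot":[0,0,0],"hand":1}
    - {"travel":[-8.6,13.5,30],"rot":[0,0,0],"hand":1}
    - {"travel":[0,0,20],"rot":[0,0,0],"hand":1}
    - {"travel":[0,0,10],"rot":[0,0,0],"hand":1}
    - {"travel":[0,0,5],"rot":[0,0,0],"hand":1}
    - {"travel":[0,0,0],"rot":[0,0,0],"hand":1}
    - {"travel":[0,0,0],"rot":[0,0,0],"hand":1}
    - {"travel":[0,0,0],"rot":[0,0,0],"hand":1}

```text
time_s: 22.0
ee_pos: [0.479, 0.2352, 0.0523]
tool_rot: [-0.201, 0.98, 0.0, 0.001]
ft_force: [-0.2, 0.1, -1.5]
finger_gap: 0.623
finger_force: 32.4
```

```bash
python3 -c "
from h import *
plan(.4785,.2337,.0461,1.973)
"
```

```text
t 22.0 pos [0.479  0.2352 0.0523] psi 1.9749 tilt [ 1.e-03  5.e-04 -1.e+00] gap 0.623 F [-0.2  0.1 -1.5] q7 1.45
turn 0.002 shift mm [ 1.1 -1.2  6.2]
```

Request:
servo_tool:
  targets:
    - {"travel":[1,-1,3],"rot":[0,0,0],"hand":1}
    - {"travel":[0,0,1.5],"rot":[0,0,0],"hand":1}
    - {"travel":[0,0,0.6],"rot":[0,0,0],"hand":1}
    - {"travel":[0,0,0],"rot":[0,0,0],"hand":1}
    - {"travel":[0,0,0],"rot":[0,0,0],"hand":1}

```text
time_s: 22.62
ee_pos: [0.4781, 0.2338, 0.0466]
tool_rot: [-0.201, 0.98, 0.0, 0.0]
ft_force: [0.5, 0.1, -0.8]
finger_gap: 0.622
finger_force: 32.4
```

Request:
servo_tool:
  targets:
    - {"travel":[0,0,0.5],"rot":[0,0,0],"hand":1}
    - {"travel":[0,0,0],"rot":[0,0,0],"hand":1}

```text
time_s: 22.88
ee_pos: [0.4781, 0.2338, 0.0462]
tool_rot: [-0.201, 0.98, 0.0, 0.0]
ft_force: [-0.6, 0.3, -0.0]
finger_gap: 0.621
finger_force: 32.5
```

Request:
servo_tool:
  targets:
    - {"travel":[0,0,0.4],"rot":[0,0,0],"hand":1}
    - {"travel":[0,0,0],"rot":[0,0,0],"hand":1}

```text
time_s: 23.12
ee_pos: [0.4781, 0.2338, 0.0462]
tool_rot: [-0.201, 0.98, 0.0, 0.0]
ft_force: [-0.8, -0.5, 5.8]
finger_gap: 0.621
finger_force: 33.1
```

Request:
servo_tool:
  targets:
    - {"travel":[0,0,-0.2],"rot":[0,0,0],"hand":-0.27}
    - {"travel":[0,0,0],"rot":[0,0,0],"hand":-0.35}
    - {"travel":[0,0,0],"rot":[0,0,0],"hand":-0.5}
    - {"travel":[0,0,0],"rot":[0,0,0],"hand":-0.6}
    - {"travel":[0,0,-8],"rot":[0,0,0],"hand":-0.6}
    - {"travel":[0,0,-25],"rot":[0,0,0],"hand":-1}
    - {"travel":[0,0,-45],"rot":[0,0,-0.04],"hand":-1}
    - {"travel":[0,0,-20],"rot":[0,0,-0.04],"hand":-1}
    - {"travel":[20,-26.4,0],"rot":[0,0,0],"hand":-1}
    - {"travel":[32,-42.3,0],"rot":[0,0,0],"hand":-1}

```text
time_s: 24.38
ee_pos: [0.4645, 0.1495, 0.1449]
tool_rot: [-0.241, 0.97, 0.0, 0.001]
ft_force: [1.1, -2.2, -0.7]
finger_gap: 0.998
finger_force: 0.0
```

Request:
servo_tool:
  targets:
    - {"travel":[35,-46.2,0],"rot":[0,0,0],"hand":-1}
    - {"travel":[25,-33,0],"rot":[0,0,0],"hand":-1}
    - {"travel":[15,-19.8,0],"rot":[0,0,0],"hand":-1}
    - {"travel":[8,-10.6,0],"rot":[0,0,0],"hand":-1}
    - {"travel":[0,0,0],"rot":[0,0,0],"hand":-1}
    - {"travel":[0,0,0],"rot":[0,0,0],"hand":-1}
    - {"travel":[0,0,0],"rot":[0,0,0],"hand":-1}

```text
time_s: 25.25
ee_pos: [0.4418, 0.0143, 0.1439]
tool_rot: [-0.241, 0.971, 0.0, 0.0]
ft_force: [-0.2, 0.0, -0.5]
finger_gap: 1.001
finger_force: 0.0
```

```bash
python3 -c "
from h import *
plan(.4414,.0132,-.003,2.054)
s=snap('wrist','w8')
t=snap('top','t8')
a=cv2.resize(s['pixels'][90:270,170:390],None,fx=2.6,fy=2.6,interpolation=cv2.INTER_CUBIC)
b=cv2.resize(t['pixels'][220:304,124:204],None,fx=2.6,fy=2.6,interpolation=cv2.INTER_CUBIC)
o=np.zeros((468,572+208,3),np.uint8); o[:,:572]=a[:468,:572]; o[:b.shape[0],572:572+b.shape[1]]=b[:,:208]
cv2.imwrite('pics/c8.png',o)
"
```

```text
t 25.25 pos [0.4418 0.0143 0.1439] psi 2.0569 tilt [ 1.e-04  3.e-04 -1.e+00] gap 1.001 F [-0.2  0.  -0.5] q7 1.95
turn 0.003 shift mm [  0.9  -0.8 146.9]
```

View pics/c8.png

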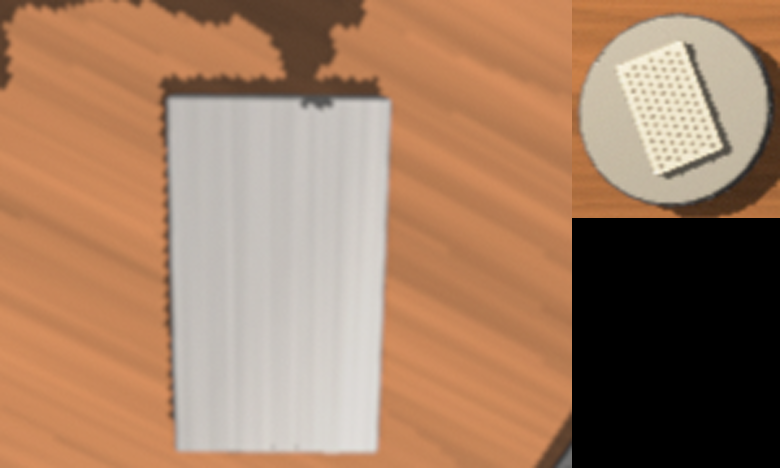

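The board lies flat in the middle of the turntable (inset, board centre (672,108) against disc centre (676,110)). The bench block is aligned with the gripper, its edges vertical in the crop at columns 170 and 385.

Request:
servo_tool:
  targets:
    - {"travel":[0.9,-0.8,50],"rot":[0,0,0],"hand":-1}
    - {"travel":[0,0,48],"rot":[0,0,0],"hand":-1}
    - {"travel":[0,0,27],"rot":[0,0,0],"hand":-1}
    - {"travel":[0,0,12],"rot":[0,0,0],"hand":-1}
    - {"travel":[0,0,5],"rot":[0,0,0],"hand":-1}
    - {"travel":[0,0,3],"rot":[0,0,0],"hand":-1}
    - {"travel":[0,0,0],"rot":[0,0,0],"hand":-1}
    - {"travel":[0,0,0],"rot":[0,0,0],"hand":-0.7}
    - {"travel":[0,0,0],"rot":[0,0,0],"hand":-0.4}
    - {"travel":[0,0,0],"rot":[0,0,0],"hand":0}
  newtons: 60

```text
time_s: 26.6
ee_pos: [0.4413, 0.0125, -0.0001]
tool_rot: [-0.24, 0.971, 0.0, 0.0]
ft_force: [-4.1, 1.9, 13.7]
finger_gap: 0.728
finger_force: 62.2
```

Request:
servo_tool:
  targets:
    - {"travel":[0,0,0],"rot":[0,0,0],"hand":0.5}
    - {"travel":[0,0,0],"rot":[0,0,0],"hand":1}
    - {"travel":[0,0,0],"rot":[0,0,0],"hand":1}

```text
time_s: 26.98
ee_pos: [0.4413, 0.0124, -0.0001]
tool_rot: [-0.24, 0.971, 0.0, 0.0]
ft_force: [-3.3, 0.4, 13.6]
finger_gap: 0.729
finger_force: 62.2
```

```bash
python3 -c "
from h import *
plan(.6492,.1112,.07,.885)
"
```

```text
t 26.98 pos [ 4.413e-01  1.240e-02 -1.000e-04] psi 2.0552 tilt [ 5.e-04  5.e-04 -1.e+00] gap 0.729 F [-3.3  0.4 13.6] q7 1.97
turn 1.17 shift mm [-98.3 208.1 -70.1]
```

Request:
servo_tool:
  targets:
    - {"travel":[0,0,-5],"rot":[0,0,0],"hand":1}
    - {"travel":[0,0,-25],"rot":[0,0,0],"hand":1}
    - {"travel":[0,0,-45],"rot":[0,0,0],"hand":1}
    - {"travel":[0,0,-45],"rot":[0,0,0.1],"hand":1}
    - {"travel":[0,0,-25],"rot":[0,0,0.17],"hand":1}
    - {"travel":[0,0,-10],"rot":[0,0,0.18],"hand":1}
    - {"travel":[0,0,0],"rot":[0,0,0.18],"hand":1}
    - {"travel":[0,0,0],"rot":[0,0,0.18],"hand":1}
    - {"travel":[0,0,0],"rot":[0,0,0.18],"hand":1}
    - {"travel":[0,0,0],"rot":[0,0,0.18],"hand":1}

```text
time_s: 28.22
ee_pos: [0.4399, 0.0118, 0.1534]
tool_rot: [0.339, 0.941, -0.0, -0.001]
ft_force: [-0.9, -0.8, -7.4]
finger_gap: 0.721
finger_force: 69.7
```

Request:
servo_tool:
  targets:
    - {"travel":[-20,18,0],"rot":[0,0,0],"hand":1}
    - {"travel":[-40,36,0],"rot":[0,0,0],"hand":1}
    - {"travel":[-45,41,0],"rot":[0,0,0],"hand":1}
    - {"travel":[-45,41,0],"rot":[0,0,0],"hand":1}
    - {"travel":[-40,36,0],"rot":[0,0,0],"hand":1}
    - {"travel":[-25,23,0],"rot":[0,0,0],"hand":1}
    - {"travel":[-13,13,0],"rot":[0,0,0],"hand":1}
    - {"travel":[0,0,0],"rot":[0,0,0],"hand":1}
    - {"travel":[0,0,0],"rot":[0,0,0],"hand":1}
    - {"travel":[0,0,0],"rot":[0,0,0],"hand":1}

```text
time_s: 29.48
ee_pos: [0.7482, 0.0284, 0.1537]
tool_rot: [0.336, 0.942, -0.0, -0.001]
ft_force: [0.7, -0.2, -6.9]
finger_gap: 0.725
finger_force: 69.8
```

```bash
python3 -c "
from h import *
plan(.6492,.1112,.0219,.885)
s=snap('wrist','w9')
c,n=np.cos(-.686),np.sin(-.686)
for a,b in((.065,.045),(-.065,.045),(-.065,-.045),(.065,-.045)): print([round(k) for k in proj(s,(.6492+c*a-n*b,.1112+n*a+c*b,.022))])
cv2.imwrite('pics/w9b.png',cv2.convertScaleAbs(s['pixels'],alpha=1.4,beta=25))
"
```

```text
t 29.48 pos [0.7482 0.0284 0.1537] psi 0.8848 tilt [-0.0014 -0.     -1.    ] gap 0.725 F [ 0.7 -0.2 -6.9] q7 0.95
turn -0.0 shift mm [129.1   1.3 131.8]
[341, 115]
[346, -76]
[214, -76]
[219, 115]
```

View pics/w9b.png

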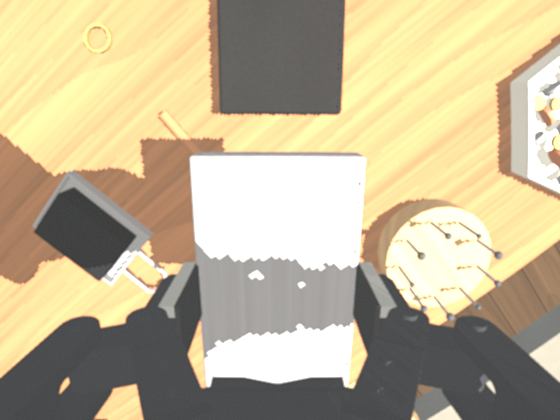

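The pad's near edge, from (220,113) to (341,114), matches the prediction within a pixel. The block is held square, its front edge running from (191,155) to (365,155). Next I'll fit the edges numerically.

```bash
python3 - <<'E'
from h import *
s=load('w9'); g=cv2.GaussianBlur(s['pixels'],(3,3),0).astype(float).sum(2)
def edge(us,vs,z):  # strongest gradient along each scan
    P=[]
    for U,V in zip(us,vs):
        pr=g[V,U] ; d=np.abs(np.diff(pr)); i=int(d.argmax()); i0=max(i-2,0); w=d[i0:i+3]; t=i0+(w@np.arange(len(w)))/w.sum()+.5
        P.append(at(s,U[0]+(U[1]-U[0])*t,V[0]+(V[1]-V[0])*t,z)[:2])
    P=np.array(P)
    for _ in range(3):
        vx,vy,x,y=cv2.fitLine(P.astype(np.float32),cv2.DIST_HUBER,0,1e-4,1e-4).ravel()
        r=np.abs((P-[x,y])@[-vy,vx]); P=P[r<max(3*np.median(r),4e-4)]
    return np.array([x,y]),np.arctan2(vy,vx)%np.pi,r.max()
def H(u0,u1,rows): U=np.arange(u0,u1);return [U]*len(rows),[np.full(len(U),v) for v in rows]
def V(v0,v1,cols): W=np.arange(v0,v1);return [np.full(len(W),u) for u in cols],[W]*len(cols)
def rep(n,pt,psi):
    y=np.array([np.cos(psi),np.sin(psi)]); x=np.array([-y[1],y[0]]); return (x@pt,y@pt)
psi=.8848; y=np.array([np.cos(psi),np.sin(psi)]); x=np.array([-y[1],y[0]])
tcp=np.array([.7482,.0284])
for n,(us,vs),z in(('padL',H(208,232,range(8,105,3)),.022),('padR',H(330,352,range(8,105,3)),.022),('padB',V(103,124,range(226,336,3)),.022),
   ('blkF',V(147,164,range(200,356,4)),.1667),('blkL',H(183,203,range(165,240,3)),.1667),('blkR',H(353,375,range(165,240,3)),.1667)):
    p,a,r=edge(us,vs,z); print(n,'tool xy mm',np.round([x@(p-tcp)*1e3,y@(p-tcp)*1e3],2),'ang-psi',round(float((a-psi+.8)%np.pi-.8),4),r)
E
```

```text
padL tool xy mm [108.38 -48.85] ang-psi 1.5579 0.0005368482788955394
padR tool xy mm [112.72  46.11] ang-psi 1.5644 0.00011784740269521886
padB tool xy mm [64.63 -6.67] ang-psi -0.0043 0.000420188760615643
blkF tool xy mm [53.3  -3.71] ang-psi -0.0053 6.610448179116145e-05
blkL tool xy mm [ 34.29 -32.43] ang-psi 1.5692 9.959723249770405e-05
blkR tool xy mm [39.49 31.2 ] ang-psi 1.564 0.00021629746748015797
```

Request:
servo_tool:
  targets:
    - {"travel":[15,0.7,0],"rot":[0,0,0],"hand":1}
    - {"travel":[35,0.5,0],"rot":[0,0,0],"hand":1}
    - {"travel":[40,0.5,10],"rot":[0,0,0],"hand":1}
    - {"travel":[25,0,25],"rot":[0,0,0],"hand":1}
    - {"travel":[11,0,30],"rot":[0,0,0],"hand":1}
    - {"travel":[5.2,0,25],"rot":[0,0,0],"hand":1}
    - {"travel":[0,0,15],"rot":[0,0,0],"hand":1}
    - {"travel":[0,0,10],"rot":[0,0,0],"hand":1}
    - {"travel":[0,0,5],"rot":[0,0,0],"hand":1}
    - {"travel":[0,0,0],"rot":[0,0,0],"hand":1}

```text
time_s: 30.78
ee_pos: [0.6493, 0.1128, 0.0342]
tool_rot: [0.336, 0.942, 0.0, 0.0]
ft_force: [0.1, 0.3, -7.3]
finger_gap: 0.723
finger_force: 69.7
```

Request:
servo_tool:
  targets:
    - {"travel":[0,0,0],"rot":[0,0,0],"hand":1}
    - {"travel":[0,0,0],"rot":[0,0,0],"hand":1}
    - {"travel":[0,0,0],"rot":[0,0,0],"hand":1}

```text
time_s: 31.15
ee_pos: [0.6491, 0.1131, 0.0342]
tool_rot: [0.336, 0.942, 0.0, 0.0]
ft_force: [-0.1, -0.3, -6.2]
finger_gap: 0.717
finger_force: 69.7
```

```bash
python3 -c "
from h import *
p=np.array([.7482,.0284]); a=.8848; y=np.array([np.cos(a),np.sin(a)]); x=np.array([-y[1],y[0]])
t=p+.1312*x+.0017*y; print(t); plan(*t,.0219,a)
"
```

```text
[0.64775583 0.11282333]
t 31.15 pos [0.6491 0.1131 0.0342] psi 0.8851 tilt [ 5.e-04  1.e-04 -1.e+00] gap 0.717 F [-0.1 -0.3 -6.2] q7 0.86
turn 0.0 shift mm [ 0.9 -1.  12.3]
```

Request:
servo_tool:
  targets:
    - {"travel":[0.9,-1,5],"rot":[0,0,0],"hand":1}
    - {"travel":[0,0,3],"rot":[0,0,0],"hand":1}
    - {"travel":[0,0,2],"rot":[0,0,0],"hand":1}
    - {"travel":[0,0,1],"rot":[0,0,0],"hand":1}
    - {"travel":[0,0,0],"rot":[0,0,0],"hand":1}
    - {"travel":[0,0,0],"rot":[0,0,0],"hand":1}

```text
time_s: 31.9
ee_pos: [0.6477, 0.1128, 0.023]
tool_rot: [0.336, 0.942, 0.0, 0.0]
ft_force: [-0.2, 0.3, -7.1]
finger_gap: 0.727
finger_force: 69.7
```

Request:
servo_tool:
  targets:
    - {"travel":[0,0,0.6],"rot":[0,0,0],"hand":1}
    - {"travel":[0,0,0],"rot":[0,0,0],"hand":1}

```text
time_s: 32.15
ee_pos: [0.6475, 0.1128, 0.0223]
tool_rot: [0.336, 0.942, -0.0, -0.0]
ft_force: [-0.1, -0.3, -7.9]
finger_gap: 0.724
finger_force: 69.7
```

Request:
servo_tool:
  targets:
    - {"travel":[0,0,0.5],"rot":[0,0,0],"hand":1}
    - {"travel":[0,0,0],"rot":[0,0,0],"hand":1}

```text
time_s: 32.4
ee_pos: [0.6476, 0.1128, 0.0222]
tool_rot: [0.336, 0.942, 0.0, -0.0]
ft_force: [-2.3, -0.2, -1.2]
finger_gap: 0.723
finger_force: 70.2
```

Request:
servo_tool:
  targets:
    - {"travel":[0,0,0.3],"rot":[0,0,0],"hand":1}
    - {"travel":[0,0,0],"rot":[0,0,0],"hand":0}
    - {"travel":[0,0,0],"rot":[0,0,0],"hand":-0.5}
    - {"travel":[0,0,0],"rot":[0,0,0],"hand":-0.65}
    - {"travel":[0,0,0],"rot":[0,0,0],"hand":-0.8}
    - {"travel":[0,0,0],"rot":[0,0,0],"hand":-0.8}
    - {"travel":[0,0,-5],"rot":[0,0,0],"hand":-0.8}
    - {"travel":[0,0,-25],"rot":[0,0,0],"hand":-1}
    - {"travel":[0,0,-45],"rot":[0,0,0],"hand":-1}
    - {"travel":[0,0,-45],"rot":[0,0,0],"hand":-1}

```text
time_s: 33.65
ee_pos: [0.6475, 0.1127, 0.143]
tool_rot: [0.336, 0.942, -0.0, 0.0]
ft_force: [0.3, 0.7, 0.7]
finger_gap: 1.0
finger_force: 0.0
```

Request:
servo_tool:
  targets:
    - {"travel":[-20,0,-40],"rot":[0,0,0],"hand":-1}
    - {"travel":[-30,0,-30],"rot":[0,0,0],"hand":-1}
    - {"travel":[-20,0,-10],"rot":[0,0,0],"hand":-1}
    - {"travel":[0,0,0],"rot":[0,0,0],"hand":-1}
    - {"travel":[0,0,0],"rot":[0,0,0],"hand":-1}
    - {"travel":[0,0,0],"rot":[0,0,0],"hand":-1}

```text
time_s: 34.4
ee_pos: [0.7006, 0.0697, 0.2205]
tool_rot: [0.336, 0.942, -0.0, -0.001]
ft_force: [-0.3, -0.5, -0.4]
finger_gap: 0.997
finger_force: 0.0
```

```bash
python3 -c "
from h import *
plan(.6477,.1128,.2,.885)
s=snap('wrist','w10'); t=snap('scene','s10')
cv2.imwrite('pics/c10.png',np.vstack([cv2.resize(cv2.convertScaleAbs(s['pixels'][0:240,140:440],alpha=1.6,beta=30),None,fx=1.25,fy=1.25),]) )
a=cv2.resize(cv2.convertScaleAbs(s['pixels'][0:200,180:380],alpha=1.6,beta=30),None,fx=2,fy=2,interpolation=cv2.INTER_CUBIC)
b=t['pixels'][90:390,70:470]
o=np.zeros((400,800,3),np.uint8);o[:,:400]=a;o[:300,400:]=b;cv2.imwrite('pics/c10.png',o)
"
```

```text
t 34.4 pos [0.7006 0.0697 0.2205] psi 0.8864 tilt [-2.e-03  4.e-04 -1.e+00] gap 0.997 F [-0.3 -0.5 -0.4] q7 0.88
turn 0.001 shift mm [68.2 -0.2 20.5]
```

View pics/c10.png

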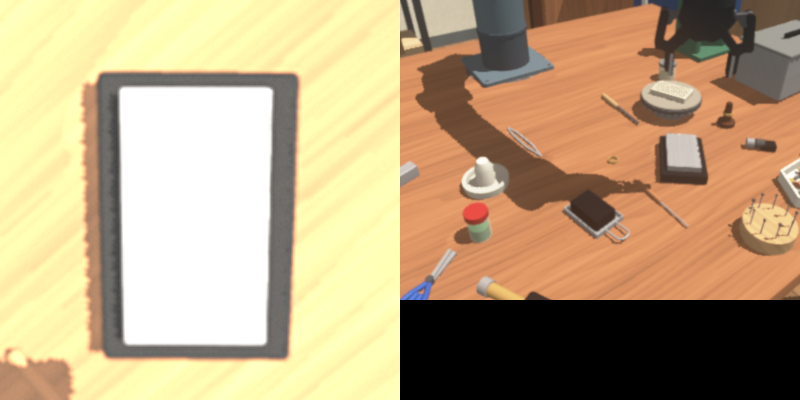

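All four pieces look right. The bench block sits squarely on the pad: block corners (119,86)–(266,346), pad corners (98,73)–(288,357). I'll put numbers on the centring.

```bash
cat > m4.py <<'E'
src=open('m.py').read().split("rect('bench'")[0].replace("'top0'","'w10'"); exec(src)
rect('blk',[(119,86),(273,86),(266,346),(123,346)],2,(180,0),.035)
rect('pad',[(98,73),(298,73),(288,357),(106,357)],2,(180,0),.022)
E
python3 m4.py
```

```text
blk [0.6483 0.1114] yaw -0.69 [0.0652 0.1121 0.0655 0.1121]
pad [0.649  0.1121] yaw -0.688 [0.0879 0.1274 0.087  0.1274]
```

```bash
python3 -c "
from rig import env
print(env.sign_off())"
```

```text
the job is handed in; nothing more can be done
None
```

The job is handed in, though the sign-off returned no verdict: the cone stands in the dish well, the charcoal lies in its tray, the board is in the middle of the turntable, the bench block is about 1 mm off the pad's centre and square to it, and the jar and ring post weren't touched.

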